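# Press the tub lid home through the guard window

## Task

One of the two places of the lid press holds a white tub whose lid still stands proud; the other holds an open steel cup. With the fingertips, reach down through the guard window at the end of the lever over the tub without touching the guard, press that lever right down until the lid is fully home, keep it down for about a second, then let the lever come back up and withdraw clear. Leave the other lever alone, do not touch the tub or its lid, do not pick anything up, and do not disturb the cup or the other things on the table.

Things in the scene. Friction and masses are not known exactly. Their poses are not given: they have to be found in the camera images.
- press: lid press fixed to the table, base plate 320 x 290 x 12 mm. Origin on the table surface midway between its two tub places, at y = +66 mm (left) and -66 mm (right), x = 0. Its z is up; its x points from the lever pads (robot's side) to the tubs and on to the lever pivots (x = 100 mm). A lever runs over each place along x. Nothing is higher than 138 mm. Position and yaw vary.
- guard: sheet-metal hood (3 mm aluminium) on the robot's side of the press, over the two lever pads: x = -175 to -50 mm, y = -145 to +145 mm in the press frame (same origin and axes as the press), top face 136 mm above the table, closed in front and at both sides, with two windows in its level top. Must not be touched.
- window_left (a point): centre of the left (+y) window in the guard, in the plane of the guard's top face; axes as the press. The window is 84 mm along x and 96 mm along y.
- window_right (a point): centre of the right (-y) window, same size and axes.
- pad_left (a point): middle of the top face of the black pad on the end of the left lever, 40 mm (x) by 32 mm (y), where it is pressed. It lies centred under the left window, 16 mm below the guard's top face when up, and goes down nearly straight, about 19 mm (to some 35 mm below the guard's top) by the time the lid is home.
- pad_right (a point): the same on the right lever, under the right window.
- lever_left (a joint): angle of the left lever: 0 = up (sprung back there when let go), grows as the pad is pressed down; about 0.09 rad when the tub's lid is home, where the lever stops on the lid; with no tub under it, it would go on to 0.13. The pad is 210 mm from the pivot. Pressing takes about 4 N at the top and 8 to 11 N with the lid going down.
- lever_right (a joint): angle of the right lever, the same.
- tub: white plastic tub, 75 mm across, 58 mm high, with a white lid 80 mm across; loose, standing on the press's base in the left or the right place between four low pins, under that place's lever. Origin at the centre of its underside.
- lid (a joint): how far the tub's lid stands proud: 0 = fully home, starts at 5.5 to 7 mm (value in m). It is a tight fit (about 6 N) and stays where it is pushed.
- lid_top (a point): centre of the top face of the lid, 62 mm above the tub's underside when the lid is home.
- cup: open, empty steel cup, 74 mm across, 40 mm high, standing loose in the other place of the press. Origin at the centre of its underside.
- jar: white closed jar, 60 mm across, 60 mm high, standing on the table on the press's left (+y) side; leave alone. Origin at the centre of its underside.
- beaker: clear plastic beaker, 90 mm across the rim, 115 mm high, standing on the table on the press's right (-y) side; leave alone. Origin at the centre of its underside.
- spoon: steel spoon lying on the table on the press's right side, nearer the robot than the beaker; leave alone.
Mind the look-alikes: they are no part of the job. What is shaped like the tub but blue is not meant.

How it is judged:
On the way:
1. the lever over the tub is held down from above, through its own window, with the lid home (within 1.5 mm) (value of joint lid below 0.0015 m and ((y of tub in the frame of press above 0.02 m and value of joint lever_left above 0.06 rad and x of the grasp point in the frame of window_left between -0.055 and 0.055 m and y of the grasp point in the frame of window_left between -0.06 and 0.06 m and z of the grasp point in the frame of window_left between -0.06 and 0.04 m) or (y of tub in the frame of press below -0.02 m and value of joint lever_right above 0.06 rad and x of the grasp point in the frame of window_right between -0.055 and 0.055 m and y of the grasp point in the frame of window_right between -0.06 and 0.06 m and z of the grasp point in the frame of window_right between -0.06 and 0.04 m))), for 0.5 s.
At the end, for the whole second after the job is handed in: The lid is home within 1.5 mm, both levers are back up (under 0.015 rad), the tub and the cup stand at rest in their places (moved under 10 mm), and the jar, beaker and spoon are where they were (within 20 mm), the upright ones still upright (value of joint lid below 0.0015 m and value of joint each of lever_left, lever_right below 0.015 rad and distance of each of tub, cup from where it was at the start of the episode below 0.01 m and angle between each of tub, cup's own z axis and vertical below 0.05 rad and linear speed of tub below 0.01 m/s and distance of each of jar, beaker, spoon from where it was at the start of the episode below 0.02 m and angle between each of jar, beaker's own z axis and vertical below 0.1 rad); the robot touches nothing.
It fails at once if the robot touches the guard (contact force between any of the fingers, the arm and guard above 0.3 N).
It fails at once if the other lever, over the cup, is pressed ((y of tub in the frame of press below -0.02 m and value of joint lever_left above 0.02 rad) or (y of tub in the frame of press above 0.02 m and value of joint lever_right above 0.02 rad)).
It fails at once if the robot touches the tub or its lid directly (contact force between any of the fingers, the arm and tub above 0.3 N).
It fails at once if the tub or the cup is lifted, carried or pushed out of its place (distance of any of tub, cup from where it was at the start of the episode above 0.01 m).
It fails at once if the jar, beaker or spoon is disturbed (distance of any of jar, beaker, spoon from where it was at the start of the episode above 0.02 m).
It also fails if it takes over 35 s, if anything falls off the work surface, if the arm or the gripper's body presses on something with over 40 N, if the wrist force passes 120 N, or if a joint passes its speed limit or range.

## Robot

A 6-joint arm with a two-finger parallel gripper is mounted at the origin on the work surface. World frame = base frame: x ahead of the robot, y to its left, z up, the work surface at z = 0. Lengths are in m, angles in rad, forces in N, time in s.
With the tool pointing down it reaches from about 0.3 to 0.875 m from the base axis. Payload 6.4 kg.
Tool frame: the origin (TCP) lies midway between the tips of the shut fingers; the grasp point (between the pads) lies 19 mm behind it; z points along the fingers, y is the line along which they close (so a half turn about z gives the same grasp; the last joint's range is limited). The gripper opens to 88 mm and grips with 3 to 60 N. Pads are 18 mm wide; open, the fingers measure 123 mm over their backs; the gripper's body (75 mm by 187 mm) begins 45 mm behind the grasp point.
Start: joints at [-1.434, 0.181, 1.607, -0, 1.354, -0.206], TCP at [0.193, -0.542, 0.208] pointing down, gripper open.
Joint ranges: [-2.99, 2.99], [-0.89, 2.07], [0.3, 2.58], [-1.14, 4.28], [0, 2.63], [-3.12, 3.12]. Speed limits (rad/s): [2.57, 2.57, 3.01, 3.14, 3.14, 3.14].

## Interface

Orientations are given as a rotation vector (axis times angle).
In Python, from rig import r gives the robot as it stands.
- The arm moves only by the shell command python3 -m creep 'ROWS' [FORCE]. ROWS is JSON, a list of rows, each a list of 3 entries, a list of its own where there are three numbers: the opening, from -1 (shut) to 1 (fully open), then the shift along the tool's x, y, z in mm, then the turn, a rotation vector about the tool's x, y, z in rad. A call has 1 to 5 rows; each row shifts and turns the commanded pose from where the row before left it, along the tool's axes as they then stand; what a row does not reach is not made up. A row lasts 1/10 s, in which the tool goes at most 50 mm and 8.59 degrees, less where a joint would pass 70% of its speed; a pose out of reach is approached as far as the arm can. A call with a gripper value outside its range is refused whole. The fingers move at their own pace and stop on an object; FORCE is the grip in N (left out, the last holds). Time passes only in rows, so rows that do not move let the fingers close. It gives the time, the measured TCP pose, the force, the opening and the grip force at its end, in the units of the state.
- r.state(): the state, without advancing time (a new reading comes with each control period).
- r.capture(name): name is "scene" or "top" or "wrist"; returns (picture, depth): 400x640x3 uint8, blue, green, red; 400x640 float32, m along the optical axis (not along the pixel's ray), 0 where there is no reading.
- r.camera_info(name): a dict with "intrinsics" (3x3 intrinsics, pixels), "dist" ([k1, k2, p1, p2, k3] as OpenCV has them; the pictures are not rectified), "R" (3x3) and "t" (3): a world point X has camera coordinates R X + t. Camera axes: x right, y down, z forward; pixel columns grow to the right and rows downward; lengths in m; the calibration is good to about 2 mm. A picture is of the moment at which its call begins: read the wrist's pose just before it. camera_info takes no time and is no camera call; for the wrist camera it gives the pose at the moment of the call.
- r.job_done(): hands the job in; it is judged then, once.
The state is a dict: "time": time; "joint_pos": joint angles; "qd": joint speeds; "joint_torque": joint torques, N m; "position": TCP position; "ee_rot": TCP orientation; "wrist_force": force on the tool from outside, world axes, zero at the start; "torque": the same for the moment, N m; "opening": finger opening in m; "grasp_force": force on a finger pad.
Only numpy, scipy, OpenCV 4.12 (cv2) and the standard library are available. Lean on these libraries where they do the work, as an engineer would, in place of code of your own. Each camera call takes 0.05 s, during which the arm holds its last target. There are 200 camera calls.

## Working session

There is one attempt and no reset: what is moved stays moved. The work goes in short steps, Python scripts to look and compute and a shell command to move; the robot and the scene stay as the last step left them, time stands still between calls to the robot, and variables do not carry over. Pictures are saved under pics/ and viewed, at most 10 in all, crops included, and the job is handed in when it is done.

```bash
mkdir -p pics; python3 - <<'E'
from rig import r
import cv2,numpy as np
s=r.state();print({k:np.round(v,3).tolist() for k,v in s.items()})
for n in("scene","top"):
    p,d=r.capture(n);cv2.imwrite(f"pics/{n}0.png",p);np.save(f"pics/{n}0.npy",d)
    c=r.camera_info(n);print(n,{k:np.round(v,3).tolist() for k,v in c.items()})
E
```

```text
{'time': 0.0, 'joint_pos': [-1.434, 0.182, 1.608, -0.0, 1.354, -0.206], 'qd': [-0.001, 0.002, 0.0, -0.002, -0.0, -0.002], 'joint_torque': [0.003, -43.386, -34.185, 0.071, 0.038, -0.0], 'position': [0.193, -0.541, 0.207], 'ee_rot': [-3.094, -0.535, -0.0], 'wrist_force': [-0.232, 0.33, -0.024], 'torque': [0.025, 0.014, 0.066], 'grasp_force': 0.0, 'opening': 0.088}
scene {'intrinsics': [[403.328, 0.0, 325.313], [0.0, 403.328, 201.871], [0.0, 0.0, 1.0]], 'dist': [-0.04, 0.0, 0.0, 0.0, 0.0], 'R': [[0.5, 0.866, -0.009], [0.509, -0.303, -0.806], [-0.7, 0.398, -0.592]], 't': [-0.327, -0.209, 1.313]}
top {'intrinsics': [[437.602, 0.0, 326.236], [0.0, 437.602, 196.823], [0.0, 0.0, 1.0]], 'dist': [-0.108, 0.0, 0.0, 0.0, 0.0], 'R': [[-0.03, -1.0, 0.008], [-0.993, 0.029, -0.113], [0.112, -0.011, -0.994]], 't': [0.051, 0.608, 1.241]}
```

View pics/top0.png

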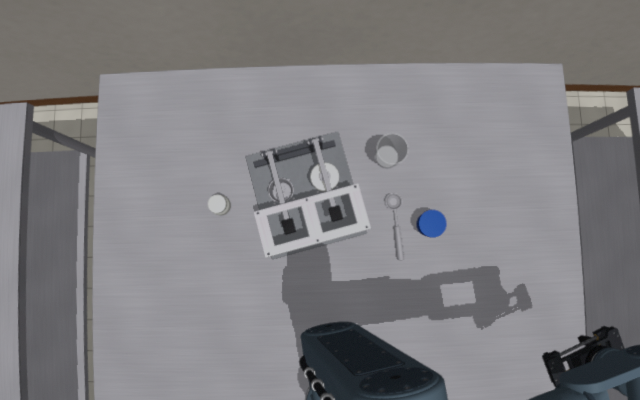

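View pics/scene0.png

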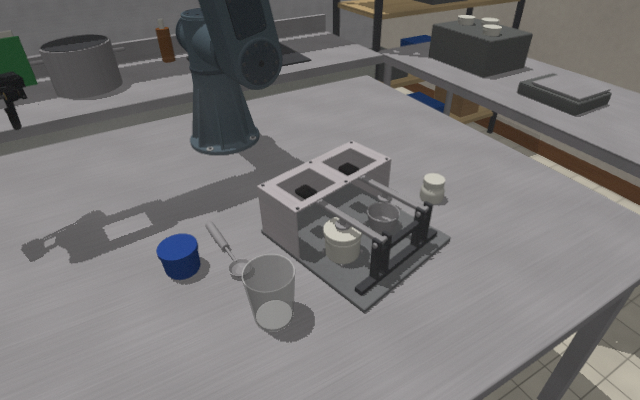

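The top view has white round things at (324,177) under the right-hand lever, at (218,204), which is the jar off the press, and a blue one at (432,223), the look-alike. The tub is the one at (324,177), in the right place. The steel cup is at (281,190), left. The pad to press should be the right one at (335,214). I'll measure the guard windows and pads and check with a crop.

```bash
cat > h.py <<'E'
import numpy as np,cv2
def ray(c,uv,z):
    K,D,R,t=[np.array(c[k],float) for k in("intrinsics","dist","R","t")]
    p=cv2.undistortPoints(np.array(uv,float).reshape(-1,1,2),K,D).reshape(-1,2)
    d=np.c_[p,np.ones(len(p))]@R; o=-R.T@t
    return o+d*((z-o[2])/d[:,2])[:,None]
E
python3 - <<'E'
from rig import r
from h import *
p=cv2.imread("pics/top0.png");d=np.load("pics/top0.npy");c=r.camera_info("top")
roi=(slice(120,270),slice(235,415))
cv2.imwrite("pics/crop0.png",cv2.resize(p[roi],None,fx=4,fy=4,interpolation=2))
g=cv2.cvtColor(p,cv2.COLOR_BGR2GRAY)
# guard top: height from depth
K,D,R,t=[np.array(c[k]) for k in("intrinsics","dist","R","t")]
v,u=np.mgrid[0:400,0:640];n=cv2.undistortPoints(np.c_[u.ravel(),v.ravel()].astype(float).reshape(-1,1,2),K,D).reshape(-1,2)
X=((np.c_[n,np.ones(len(n))]*d.reshape(-1,1)-t)@R).reshape(400,640,3)
m=((abs(X[...,2]-.136)<.008)&(g>150)).astype(np.uint8);m[:, :240]=0;m[:,380:]=0;m[:180]=0;m[265:]=0
cs,h=cv2.findContours(m,cv2.RETR_CCOMP,cv2.CHAIN_APPROX_NONE)
for q,hh in zip(cs,h[0]):
    if cv2.contourArea(q)<300: continue
    W=ray(c,q.reshape(-1,2),.136)[:,:2]
    (cx,cy),sz,a=cv2.minAreaRect((W*1000).astype(np.float32))
    print("hole" if hh[3]>=0 else "outer",np.round([cx,cy,*sz,a],1))
b=((g<35)).astype(np.uint8)
N,L,S,C=cv2.connectedComponentsWithStats(b[195:245,255:375])
for i in range(1,N):
    if S[i,4]>40:
        q=C[i]+[255,195];print("dark",S[i],q.round(1),ray(c,[q],.120).round(4), X[int(q[1]),int(q[0])].round(3))
for q in((324,177),(281,190)):print(X[q[1]-3:q[1]+4,q[0]-3:q[0]+4].reshape(-1,3).mean(0).round(3))
E
```

```text
outer [537.9  73.9 125.3 291.2  13.7]
hole [525.5 139.2  91.6 102.6  14. ]
hole [556.1   9.2  89.5 104.1  13.5]
[0.656 0.038 0.109]
[0.625 0.158 0.1  ]
```

View pics/crop0.png

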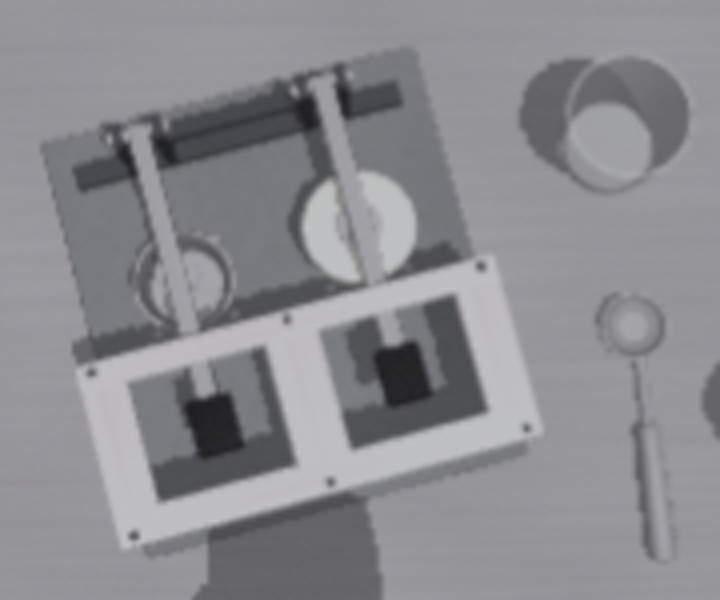

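The crop confirms it. The white-lidded tub is at crop (358,225), under the right lever, whose pad is at (404,374). The steel cup is on the left at (187,283). The guard measures 125 x 291 mm as specified, so the fit is good: right window centre ≈ (0.556, 0.010), yaw ≈ 13.4°. I'll approach high with the fingers shutting.

```bash
python3 -m creep '[[-1,[26,-20,0],[0,0,0]],[-1,[26,-20,0],[0,0,0]],[-1,[26,-20,0],[0,0,0]],[-1,[26,-20,0],[0,0,0]],[-1,[26,-20,0],[0,0,0]]]' 20
python3 -m creep '[[-1,[26,-20,0],[0,0,0]],[-1,[26,-20,0],[0,0,0]],[-1,[26,-20,0],[0,0,0]],[-1,[26,-20,0],[0,0,0]],[-1,[26,-20,0],[0,0,0]]]'
python3 -m creep '[[-1,[26,-20,0],[0,0,0]],[-1,[26,-20,0],[0,0,0]],[-1,[26,-20,0],[0,0,0]],[-1,[26,-20,0],[0,0,0]],[-1,[26,-20,0],[0,0,0]]]'
python3 - <<'E'
from rig import r
import numpy as np
from scipy.spatial.transform import Rotation as R
s=r.state();M=R.from_rotvec(s["ee_rot"]).as_matrix();print(M.round(3));print(M.T@(np.array([.556,.010,.2])-s["position"])*1000)
E
```

```text
time: 0.6
position: [0.2825, -0.4022, 0.2072]
ee_rot: [-3.095, -0.535, 0.0]
wrist_force: [-0.1, 0.3, -0.4]
opening: 0.05
grasp_force: 0.0
time: 1.1
position: [0.3713, -0.2644, 0.2074]
ee_rot: [-3.095, -0.535, 0.0]
wrist_force: [-0.6, -0.3, -0.6]
opening: 0.01
grasp_force: 0.0
time: 1.6
position: [0.4601, -0.1265, 0.2073]
ee_rot: [-3.095, -0.536, 0.001]
wrist_force: [-0.6, 0.0, 0.3]
opening: 0.0003
grasp_force: 0.0
[[ 0.942  0.336 -0.   ]
 [ 0.336 -0.942  0.   ]
 [-0.    -0.    -1.   ]]
[136.21503112 -96.32858198   7.33819868]
```

```bash
python3 -m creep '[[-1,[34,-24,0],[0,0,0]],[-1,[34,-24,0],[0,0,0]],[-1,[34,-24,0],[0,0,0]],[-1,[34,-24,0],[0,0,0]],[-1,[0,0,0],[0,0,0.11]]]'
python3 -m creep '[[-1,[0,0,0],[0,0,0]],[-1,[0,0,0],[0,0,0]]]'
python3 - <<'E'
from rig import r
from h import *
from scipy.spatial.transform import Rotation as R
s=r.state();M=R.from_rotvec(s["ee_rot"]).as_matrix();print(s["position"],M.round(3))
c=r.camera_info("wrist");p,d=r.capture("wrist");cv2.imwrite("pics/w1.png",p);np.save("pics/w1.npy",d)
np.savez("pics/w1c.npz",**{k:np.array(c[k]) for k in("intrinsics","dist","R","t")})
p,d=r.capture("top");cv2.imwrite("pics/t1.png",p[120:300,220:420])
E
```

```text
time: 2.1
position: [0.557, 0.0122, 0.2071]
ee_rot: [-3.118, -0.369, -0.0]
wrist_force: [0.1, -0.9, 0.4]
opening: 0.0003
grasp_force: 0.0
time: 2.3
position: [0.5551, 0.0081, 0.2071]
ee_rot: [-3.12, -0.369, 0.002]
wrist_force: [-0.6, -0.1, 0.2]
opening: 0.0005
grasp_force: 0.0
[0.55510729 0.00809506 0.2071434 ] [[ 0.972  0.233 -0.001]
 [ 0.233 -0.972  0.   ]
 [-0.001 -0.    -1.   ]]
```

View pics/w1.png

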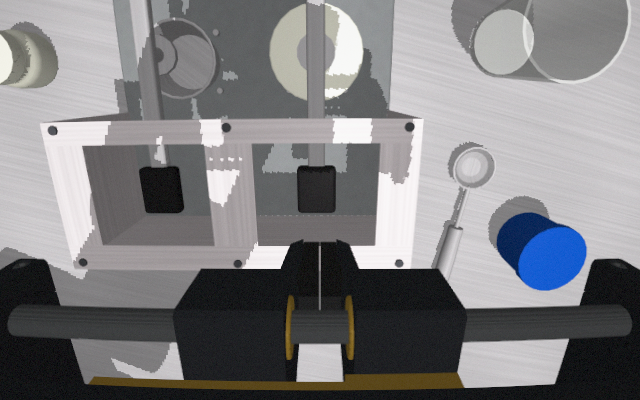

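The wrist view shows the right window from about (252,143) to (378,245) with its pad at (298–335, 166–213). The guard screws are at (53,131), (410,127), (399,264) and (83,263). I'll cast rays to cross-check.

```bash
python3 - <<'E'
from rig import r
from h import *
from scipy.spatial.transform import Rotation as R
c=dict(np.load("pics/w1c.npz"));g=cv2.cvtColor(cv2.imread("pics/w1.png"),cv2.COLOR_BGR2GRAY)
b=(g<45).astype(np.uint8)[150:225,285:350]
q=max(cv2.findContours(b,0,1)[0],key=cv2.contourArea)
print(cv2.boundingRect(q));x,y,w,h=cv2.boundingRect(q);x+=285;y+=150
s=r.state();M=R.from_rotvec(s["ee_rot"]).as_matrix()
def show(n,W):print(n,(W*1000).round(1).tolist(),"tool",((W-s["position"])@M*1000).round(1).tolist())
P=ray(c,[(x,y),(x+w,y),(x+w,y+h),(x,y+h)],.12);show("pad c",P.mean(0));print("pad size",np.linalg.norm(np.diff(P,axis=0),axis=1))
S=ray(c,[(53,131),(410,127),(399,264),(83,263)],.136);print("screws",S.round(4).tolist())
show("guard c",S.mean(0));show("win",ray(c,[(252,143),(381,143)],.136).mean(0))
show("win top/bottom edges",ray(c,[(316,143)],.136)[0]);show("bot",ray(c,[(315,246)],.136)[0])
t=cv2.imread("pics/top0.png");gt=cv2.cvtColor(t,6)[203:225,325:347]
mm=cv2.moments((gt<45).astype(np.uint8),True);u=(325+mm["m10"]/mm["m00"],203+mm["m01"]/mm["m00"]);print(u,mm["m00"])
show("top pad",ray(r.camera_info("top"),[u],.12)[0])
E
```

```text
(12, 16, 39, 47)
pad c [555.2, 11.3, 120.0] tool [1.0, -3.7, 87.5]
pad size [0.03144684 0.0403384  0.03285228]
screws [[0.5585, 0.2191, 0.136], [0.6229, -0.0434, 0.136], [0.5133, -0.0697, 0.136], [0.449, 0.1929, 0.136]]
guard c [535.9, 74.7, 136.0] tool [-3.1, -69.8, 71.5]
win [595.3, 20.7, 136.0] tool [42.1, -3.5, 71.5]
win top/bottom edges [595.1, 21.0, 136.0] tool [42.0, -3.9, 71.5]
bot [513.1, 2.4, 136.0] tool [-42.1, -4.7, 71.5]
(335.06716417910445, 213.3134328358209) 134.0
top pad [554.3, 11.1, 120.0] tool [0.0, -3.7, 87.5]
```

Both views agree: the pad is 1 mm and -3.7 mm from the tool in x and y, with size 32 x 40 mm as specified. I'll shift and descend.

```bash
python3 -m creep '[[-1,[0.5,-3.7,0],[0,0,0]],[-1,[0,0,20],[0,0,0]],[-1,[0,0,20],[0,0,0]],[-1,[0,0,20],[0,0,0]],[-1,[0,0,15],[0,0,0]]]'
python3 -m creep '[[-1,[0,0,5],[0,0,0]],[-1,[0,0,5],[0,0,0]],[-1,[0,0,3],[0,0,0]],[-1,[0,0,2],[0,0,0]],[-1,[0,0,2],[0,0,0]]]'
```

```text
time: 2.9
position: [0.5546, 0.0116, 0.1315]
ee_rot: [-3.12, -0.364, 0.001]
wrist_force: [-0.4, -0.1, -0.4]
opening: 0.0004
grasp_force: 0.0
time: 3.4
position: [0.5557, 0.0118, 0.1161]
ee_rot: [3.12, 0.365, 0.002]
wrist_force: [-1.0, 0.3, 0.0]
opening: 0.0003
grasp_force: 0.0
```

```bash
python3 -m creep '[[-1,[0,0,2],[0,0,0]],[-1,[0,0,2],[0,0,0]]]'
python3 -m creep '[[-1,[0,0,2],[0,0,0]],[-1,[0,0,2],[0,0,0]]]'
python3 -m creep '[[-1,[0,0,2],[0,0,0]],[-1,[0,0,1],[0,0,0]]]'
```

```text
time: 3.6
position: [0.5554, 0.0119, 0.1118]
ee_rot: [3.12, 0.365, 0.001]
wrist_force: [-0.1, -0.2, -0.3]
opening: 0.0003
grasp_force: 0.0
time: 3.8
position: [0.5553, 0.0119, 0.1075]
ee_rot: [3.12, 0.365, 0.0]
wrist_force: [0.0, -0.4, 0.3]
opening: 0.0003
grasp_force: 0.0
time: 4.0
position: [0.5551, 0.0119, 0.1043]
ee_rot: [-3.12, -0.365, 0.001]
wrist_force: [-0.4, 0.1, -0.4]
opening: 0.0006
grasp_force: 0.0
```

There is still no force 16 mm below the nominal pad height, which is unexpected, so I'll look before going on.

```bash
python3 - <<'E'
from rig import r
import cv2,numpy as np
s=r.state();print(s["wrist_force"],s["torque"],np.round(s["joint_torque"],2))
p,d=r.capture("wrist");q,d2=r.capture("scene")
cv2.imwrite("pics/w2.png",np.vstack([cv2.resize(p[100:300,180:480],(600,400)) [:300],cv2.resize(q[120:270,240:450],(600,428))[:300]]))
E
```

```text
[-0.4406133   0.14565484 -0.38313026] [ 0.06892732 -0.01798752  0.02162826] [-1.000e-02 -4.356e+01 -3.077e+01  4.000e-02 -6.000e-02  0.000e+00]
```

View pics/w2.png

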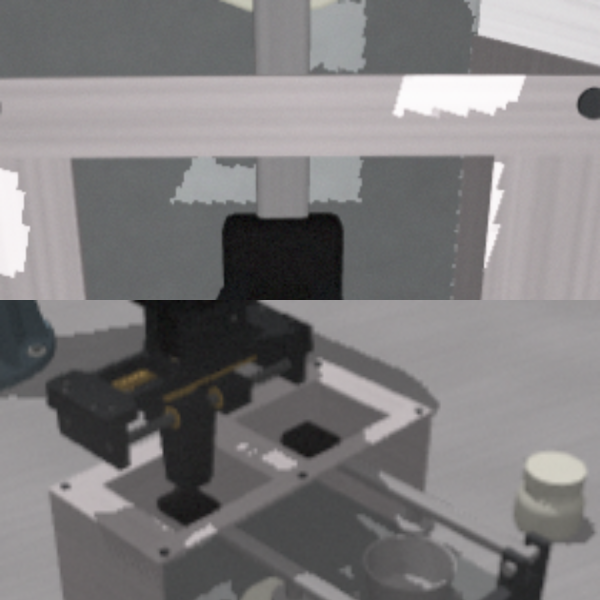

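The scene view shows the fingertips at or just above the right pad, well inside the window. I'll get the actual pad height from depth, before and now.

```bash
python3 - <<'E'
from rig import r
from h import *
def cloud(c,d):
    K,D,R,t=[np.array(c[k]) for k in("intrinsics","dist","R","t")]
    v,u=np.mgrid[0:400,0:640];n=cv2.undistortPoints(np.c_[u.ravel(),v.ravel()].astype(float).reshape(-1,1,2),K,D).reshape(-1,2)
    return ((np.c_[n,np.ones(len(n))]*d.reshape(-1,1)-t)@R).reshape(400,640,3)
th=np.deg2rad(13.4);o=np.array([.555,.0112])
def rep(n,c,p,d):
    X=cloud(c,d);q=(X[...,:2]-o)@np.array([[np.cos(th),-np.sin(th)],[np.sin(th),np.cos(th)]])
    for nm,y0 in(("R",0),("L",132)):
      for lab,lo,hi,w in(("pad far edge",8,18,13),("pad all",-18,18,13),("arm",26,36,4),("hood top",44,58,40)):
        m=(q[...,0]>lo)&(q[...,0]<hi)&(abs(q[...,1]-y0)<w)&(d>0)&(X[...,2]>.02)&(X[...,2]<.2)
        if m.sum():print(n,nm,lab,m.sum(),np.percentile(X[m][:,2],[10,50,90]).round(4))
rep("w1",dict(np.load("pics/w1c.npz")),None,np.load("pics/w1.npy"))
c=r.camera_info("wrist");p,d=r.capture("wrist");rep("w2",c,p,d)
p,d=r.capture("scene");c=r.camera_info("scene");rep("s0",c,None,np.load("pics/scene0.npy"));rep("s2",c,p,d)
E
```

```text
w1 R pad all 71909 [0.0439 0.114  0.1359]
w2 R pad all 94986 [0.0506 0.1185 0.1361]
s0 R pad all 47512 [0.0251 0.086  0.1631]
s2 R pad all 46476 [0.0257 0.0859 0.1655]
```

```bash
python3 - <<'E'
from rig import r
from h import *
def cloud(c,d):
    K,D,R,t=[np.array(c[k]) for k in("intrinsics","dist","R","t")]
    v,u=np.mgrid[0:400,0:640];n=cv2.undistortPoints(np.c_[u.ravel(),v.ravel()].astype(float).reshape(-1,1,2),K,D).reshape(-1,2)
    return ((np.c_[n,np.ones(len(n))]*d.reshape(-1,1)-t)@R).reshape(400,640,3)
th=np.deg2rad(13.4);o=np.array([.555,.0112])
def rep(n,c,d):
    X=cloud(c,d);q=1000*(X[...,:2]-o)@np.array([[np.cos(th),-np.sin(th)],[np.sin(th),np.cos(th)]])
    for nm,y0 in(("R",0),("L",132)):
      for lab,lo,hi,w in(("pad far edge",11,18,13),("arm",24,36,4),("hood top",44,58,40)):
        m=(q[...,0]>lo)&(q[...,0]<hi)&(abs(q[...,1]-y0)<w)&(d>0)&(X[...,2]>.02)&(X[...,2]<.2)
        if m.sum():print(n,nm,lab,m.sum(),np.percentile(X[m][:,2],[10,50,90]).round(4))
rep("w1",dict(np.load("pics/w1c.npz")),np.load("pics/w1.npy"))
c=r.camera_info("wrist");p,d=r.capture("wrist");rep("w2",c,d)
p,d=r.capture("scene");c=r.camera_info("scene");rep("s0",c,np.load("pics/scene0.npy"));rep("s2",c,d)
E
```

```text
w1 R pad far edge 276 [0.1185 0.1194 0.1203]
w1 R arm 147 [0.1136 0.1145 0.1153]
w1 R hood top 2105 [0.1344 0.1353 0.1362]
w1 L pad far edge 275 [0.1182 0.1194 0.1203]
w1 L arm 133 [0.1139 0.1148 0.1157]
w1 L hood top 1962 [0.1346 0.1355 0.1364]
w2 R pad far edge 1425 [0.119  0.1419 0.1749]
w2 R arm 346 [0.1137 0.1144 0.1152]
w2 R hood top 5668 [0.1345 0.1353 0.1361]
w2 L pad far edge 614 [0.1182 0.1194 0.1203]
w2 L arm 279 [0.114  0.1147 0.1154]
w2 L hood top 3699 [0.1346 0.1355 0.1363]
s0 R pad far edge 33 [0.1162 0.1193 0.1207]
s0 R hood top 215 [0.1144 0.1352 0.1365]
s0 L pad far edge 29 [0.1161 0.1191 0.1211]
s0 L hood top 171 [0.1141 0.1351 0.1365]
s2 R pad far edge 41 [0.117  0.1195 0.1646]
s2 R hood top 204 [0.1139 0.1353 0.1366]
s2 L pad far edge 27 [0.1157 0.1185 0.1206]
s2 L arm 1 [0.1037 0.1037 0.1037]
s2 L hood top 173 [0.1138 0.1353 0.1365]
```

The lever hasn't moved (pad still at 0.119), so the real fingertips are higher than, or off, the reported TCP. I'll locate the fingertips themselves in the scene cloud.

```bash
python3 - <<'E'
from rig import r
from h import *
p,d=r.capture("scene");c=r.camera_info("scene")
d0=np.load("pics/scene0.npy")
K,D,R,t=[np.array(c[k]) for k in("intrinsics","dist","R","t")]
def P(u,v,d):
    n=cv2.undistortPoints(np.array([[[u,v]]],float),K,D).ravel();return (np.r_[n,1]*d[v,u]-t)@R
for u in(300,306,312):
  for v in range(172,202,2):
    print(u,v,P(u,v,d).round(3),p[v,u].mean().round(), "changed" if abs(d[v,u]-d0[v,u])>.006 else "")
cv2.imwrite("pics/s3.png",cv2.resize(p[140:220,260:370],None,fx=7,fy=7,interpolation=2))
print(r.state()["position"])
E
```

```text
300 172 [ 0.562 -0.005  0.173] 36.0 changed
300 174 [ 0.559 -0.004  0.166] 34.0 changed
300 176 [ 0.558 -0.003  0.161] 34.0 changed
300 178 [ 0.556 -0.003  0.154] 35.0 changed
300 180 [ 0.558 -0.004  0.151] 38.0 changed
300 182 [ 0.555 -0.003  0.144] 38.0 changed
300 184 [0.484 0.031 0.087] 79.0 
300 186 [0.534 0.007 0.118] 74.0 
300 188 [0.543 0.002 0.12 ] 36.0 
300 190 [ 0.548 -0.     0.119] 31.0 
300 192 [ 0.555 -0.004  0.119] 28.0 
300 194 [ 0.555 -0.004  0.114] 25.0 
300 196 [0.486 0.028 0.055] 58.0 
300 198 [0.484 0.029 0.047] 97.0 
300 200 [ 0.599 -0.026  0.134] 123.0 
306 172 [0.563 0.008 0.169] 36.0 changed
306 174 [0.565 0.007 0.165] 35.0 changed
306 176 [0.563 0.008 0.16 ] 34.0 changed
306 178 [0.566 0.006 0.157] 35.0 changed
306 180 [0.566 0.006 0.152] 34.0 changed
306 182 [0.566 0.005 0.148] 34.0 changed
306 184 [0.565 0.006 0.142] 33.0 changed
306 186 [0.567 0.005 0.138] 33.0 changed
306 188 [0.549 0.014 0.119] 30.0 
306 190 [0.555 0.01  0.119] 26.0 
306 192 [0.564 0.006 0.12 ] 30.0 
306 194 [0.569 0.003 0.12 ] 26.0 
306 196 [0.573 0.001 0.118] 31.0 
306 198 [0.572 0.001 0.112] 70.0 
306 200 [ 0.606 -0.016  0.135] 120.0 
312 172 [0.561 0.023 0.163] 34.0 changed
312 174 [0.561 0.023 0.159] 32.0 changed
312 176 [0.562 0.022 0.154] 33.0 changed
312 178 [0.564 0.021 0.151] 35.0 changed
312 180 [0.561 0.022 0.144] 33.0 changed
312 182 [0.562 0.022 0.139] 31.0 changed
312 184 [0.475 0.067 0.069] 71.0 
312 186 [0.476 0.066 0.064] 95.0 
312 188 [0.554 0.025 0.118] 56.0 
312 190 [0.563 0.02  0.12 ] 31.0 
312 192 [0.568 0.018 0.119] 33.0 
312 194 [0.571 0.016 0.116] 27.0 
312 196 [ 0.602 -0.     0.136] 110.0 changed
312 198 [ 0.608 -0.003  0.136] 120.0 
312 200 [ 0.612 -0.005  0.134] 190.0 
[0.55529445 0.01191048 0.10472114]
```

View pics/s3.png

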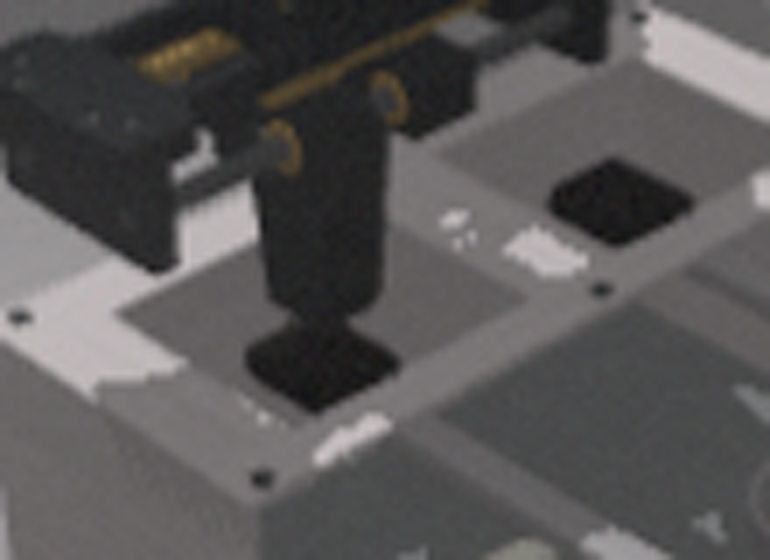

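The fingertips' underside is at z ≈ 0.137 while the reported TCP is 0.105, about 32 mm off. Horizontally they are centred. Before pressing further I need to know how far the gripper body is above the guard (0.136).

```bash
python3 - <<'E'
from rig import r
from h import *
def cloud(c,d):
    K,D,R,t=[np.array(c[k]) for k in("intrinsics","dist","R","t")]
    v,u=np.mgrid[0:400,0:640];n=cv2.undistortPoints(np.c_[u.ravel(),v.ravel()].astype(float).reshape(-1,1,2),K,D).reshape(-1,2)
    return ((np.c_[n,np.ones(len(n))]*d.reshape(-1,1)-t)@R).reshape(400,640,3)
s=r.state()
p,d=r.capture("scene");X=cloud(r.camera_info("scene"),d);g=cv2.cvtColor(p,6)
dark=(g<60)
for a,b in((262,272),(272,286),(286,296),(296,316),(316,330),(330,346)):
    m=np.zeros_like(dark);m[140:200,a:b]=True
    m&=dark&(X[...,2]>.125)&(np.hypot(X[...,0]-.555,X[...,1]-.012)<.13)
    if m.sum():i=np.argsort(np.where(m,X[...,2],9).ravel())[:6];print("scene cols",a,b,m.sum(),X.reshape(-1,3)[i[[0,3,5]]].round(3).tolist())
c=dict(np.load("pics/w1c.npz"));d=np.load("pics/w1.npy");X=cloud(c,d)
print("w1 TCP z .2071; tip/finger points:")
for q in((310,243),(328,243),(310,250),(328,256),(300,262),(250,280),(250,300),(400,300),(60,290),(590,290),(100,330)):print(q,X[q[1],q[0]].round(4),d[q[1],q[0]].round(3))
cw=r.camera_info("wrist");print("wrist cam at",(-cw["R"].T@cw["t"]).round(4),s["position"].round(4),s["joint_pos"].round(3))
E
```

```text
scene cols 262 272 237 [[0.573, -0.071, 0.2], [0.552, -0.076, 0.202], [0.557, -0.076, 0.202]]
scene cols 272 286 417 [[0.605, -0.061, 0.201], [0.595, -0.066, 0.201], [0.581, -0.07, 0.202]]
scene cols 286 296 204 [[0.555, -0.018, 0.198], [0.552, -0.018, 0.2], [0.555, -0.019, 0.204]]
scene cols 296 316 784 [[0.56, 0.018, 0.135], [0.56, 0.022, 0.136], [0.561, 0.02, 0.137]]
scene cols 316 330 186 [[0.472, 0.081, 0.135], [0.582, 0.027, 0.203], [0.585, 0.027, 0.205]]
scene cols 330 346 118 [[0.593, 0.084, 0.138], [0.527, 0.086, 0.2], [0.552, 0.091, 0.201]]
w1 TCP z .2071; tip/finger points:
(310, 243) [0.5623 0.015  0.2374] 0.16
(328, 243) [0.5649 0.0068 0.2387] 0.159
(310, 250) [0.5629 0.0149 0.246 ] 0.152
(328, 256) [0.565  0.0071 0.2521] 0.146
(300, 262) [0.5623 0.0188 0.2579] 0.14
(250, 280) [0.585  0.0329 0.3135] 0.08
(250, 300) [0.5853 0.0313 0.3215] 0.072
(400, 300) [ 0.5921 -0.0011  0.32  ] 0.074
(60, 290) [ 0.2959  0.3184 -0.0011] 0.445
(590, 290) [ 0.5978 -0.0603  0.3052] 0.09
(100, 330) [0.5662 0.0654 0.3196] 0.077
wrist cam at [0.6308 0.0303 0.2812] [0.5553 0.0119 0.1047] [-0.192  0.253  1.744  0.     1.145  1.146]
```

The body underside is at 0.200 and the tips at 0.136. That spacing of 64 mm is nominal, and both cameras agree, so the reported z simply reads about 31 mm low. With the tips at 0.100 the body would still be at 0.164, clear of the guard. I'll continue down by that correction while watching the force.

```bash
python3 -m creep '[[-1,[0,0,4],[0,0,0]],[-1,[0,0,4],[0,0,0]],[-1,[0,0,3],[0,0,0]],[-1,[0,0,2],[0,0,0]],[-1,[0,0,2],[0,0,0]]]'
python3 -m creep '[[-1,[0,0,2],[0,0,0]],[-1,[0,0,2],[0,0,0]],[-1,[0,0,2],[0,0,0]]]'
```

```text
time: 4.9
position: [0.5551, 0.0119, 0.0893]
ee_rot: [-3.12, -0.365, 0.001]
wrist_force: [-2.0, 0.3, 3.8]
opening: 0.0003
grasp_force: 2.0
time: 5.2
position: [0.5549, 0.0119, 0.0838]
ee_rot: [3.12, 0.365, -0.001]
wrist_force: [-6.2, -0.2, 8.6]
opening: 0.0005
grasp_force: 4.1
```

Contact came at reported z 0.089, as corrected. I'll keep pressing towards reported 0.069.

```bash
python3 -m creep '[[-1,[0,0,2],[0,0,0]],[-1,[0,0,2],[0,0,0]],[-1,[0,0,2],[0,0,0]]]'
python3 -m creep '[[-1,[0,0,2],[0,0,0]],[-1,[0,0,2],[0,0,0]]]'
python3 -m creep '[[-1,[0,0,2],[0,0,0]],[-1,[0,0,1],[0,0,0]]]'
```

```text
time: 5.5
position: [0.555, 0.0119, 0.0781]
ee_rot: [3.12, 0.365, -0.001]
wrist_force: [-5.1, 0.1, 9.5]
opening: 0.0006
grasp_force: 4.5
time: 5.7
position: [0.555, 0.0119, 0.0742]
ee_rot: [3.12, 0.365, -0.001]
wrist_force: [-5.9, 0.1, 8.8]
opening: 0.0004
grasp_force: 4.7
time: 5.9
position: [0.5551, 0.0119, 0.0712]
ee_rot: [3.12, 0.365, -0.0]
wrist_force: [-5.1, 0.3, 9.8]
opening: 0.0004
grasp_force: 4.8
```

```bash
python3 -m creep '[[-1,[0,0,1],[0,0,0]],[-1,[0,0,1],[0,0,0]]]'
python3 -m creep '[[-1,[0,0,1],[0,0,0]],[-1,[0,0,0],[0,0,0]]]'
```

```text
time: 6.1
position: [0.5552, 0.0119, 0.0702]
ee_rot: [3.12, 0.365, -0.0]
wrist_force: [-10.9, 0.8, 21.4]
opening: 0.0004
grasp_force: 10.9
time: 6.3
position: [0.5552, 0.0119, 0.07]
ee_rot: [3.12, 0.366, -0.0]
wrist_force: [-12.2, 1.1, 21.9]
opening: 0.0006
grasp_force: 11.6
```

The force jumped to 22 N at reported 0.070, which is 19 mm of pad travel, so the lever has stopped on a lid that is home. I'll add 1 mm and hold for 1 s, then come up.

```bash
python3 -m creep '[[-1,[0,0,1],[0,0,0]],[-1,[0,0,0],[0,0,0]],[-1,[0,0,0],[0,0,0]],[-1,[0,0,0],[0,0,0]],[-1,[0,0,0],[0,0,0]]]'
python3 -m creep '[[-1,[0,0,0],[0,0,0]],[-1,[0,0,0],[0,0,0]],[-1,[0,0,0],[0,0,0]],[-1,[0,0,0],[0,0,0]],[-1,[0,0,0],[0,0,0]]]'
python3 -m creep '[[-1,[0,0,-4],[0,0,0]],[-1,[0,0,-5],[0,0,0]],[-1,[0,0,-5],[0,0,0]],[-1,[0,0,-5],[0,0,0]],[-1,[0,0,-8],[0,0,0]]]'
python3 -m creep '[[-1,[0,0,-15],[0,0,0]],[-1,[0,0,-20],[0,0,0]],[-1,[0,0,-20],[0,0,0]],[-1,[0,0,-20],[0,0,0]],[-1,[0,0,-20],[0,0,0]]]'
python3 -m creep '[[-1,[-30,0,-20],[0,0,0]],[-1,[-30,0,0],[0,0,0]],[-1,[-30,0,0],[0,0,0]],[-1,[-30,0,0],[0,0,0]],[-1,[0,0,0],[0,0,0]]]'
python3 - <<'E'
from rig import r
import cv2,numpy as np
q,d2=r.capture("scene")
a=cv2.imread("pics/scene0.png")
cv2.imwrite("pics/end.png",np.hstack([cv2.resize(i[130:310,220:450],None,fx=1.7,fy=1.7,interpolation=2) for i in(a,q)]))
E
```

```text
time: 6.8
position: [0.5553, 0.0119, 0.0697]
ee_rot: [3.12, 0.366, -0.0]
wrist_force: [-14.2, 0.5, 27.6]
opening: 0.0008
grasp_force: 14.3
time: 7.3
position: [0.5553, 0.0119, 0.0697]
ee_rot: [3.12, 0.366, -0.0]
wrist_force: [-14.5, 1.0, 27.2]
opening: 0.0004
grasp_force: 14.3
time: 7.8
position: [0.5553, 0.012, 0.0937]
ee_rot: [-3.12, -0.365, -0.001]
wrist_force: [-0.1, -0.1, 0.2]
opening: 0.0004
grasp_force: 0.0
time: 8.3
position: [0.5555, 0.0119, 0.1903]
ee_rot: [3.12, 0.365, 0.002]
wrist_force: [-0.0, -0.6, 0.4]
opening: 0.0007
grasp_force: 0.0
time: 8.8
position: [0.4363, -0.0159, 0.2091]
ee_rot: [3.12, 0.364, 0.0]
wrist_force: [0.4, 0.1, 1.2]
opening: 0.0004
grasp_force: 0.0
```

View pics/end.png

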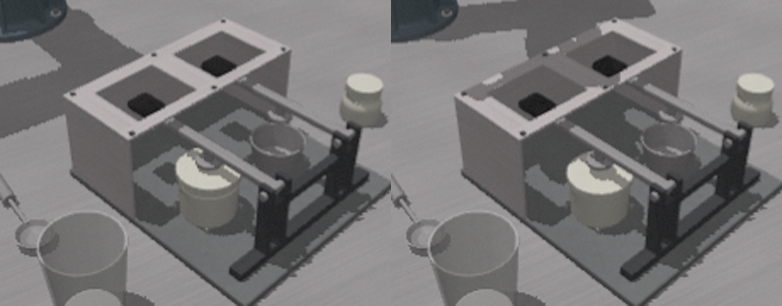

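In the before/after pair, the tub's lid (right picture, about (598,175)) now sits flush. Both pads are back up, and the cup, jar, beaker and spoon are unmoved. The arm is clear, so I'm handing in.

```bash
python3 -c "
from rig import r
print(r.job_done())"
```

```text
the job is handed in; nothing more can be done
None
```

The job is handed in (no verdict was shown): I pressed the right lever through its window until it stopped on the lid, held it about 1 s and withdrew; the last picture shows the lid flush, both levers up and nothing else moved.

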